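# Steady a wafer tube with sprung tongs at the marked gap

## Robot

A 6-joint arm with a two-finger parallel gripper is mounted at the origin on the work surface. World frame = base frame: x ahead of the robot, y to its left, z up, the work surface at z = 0. Lengths are in m, angles in rad, forces in N, time in s.
With the tool pointing down it reaches from about 0.35 to 0.85 m from the base axis. Payload 8.1 kg.
Tool frame: the origin (TCP) lies between the finger pads; the fingertips stand 11 mm ahead of it and the grasp point (between the pads) lies 8 mm behind it; z points along the fingers, y is the direction in which the jaws open and shut (so a half turn about z gives the same grasp; the last joint's range is limited). The gripper opens to 93 mm and grips with 3 to 60 N. Pads are 15 mm wide; open, the fingers measure 128 mm over their backs; the gripper's body (75 mm by 188 mm) begins 65 mm behind the grasp point.
Start: joints at [-1.363, 0.13, 1.488, -0, 1.523, -0.085], TCP at [0.173, -0.574, 0.23] pointing down, gripper open.
Joint ranges: [-2.96, 2.96], [-0.89, 2.26], [0.02, 2.5], [-1.34, 4.48], [0, 2.73], [-2.66, 2.66]. Speed limits (rad/s): [2.39, 2.39, 2.79, 3.14, 3.14, 3.14].

## Interface

Orientations are given as a unit quaternion [x, y, z, w].
In Python, from plant import * gives the robot as it stands. The module is installed in compiled form; this text tells all that it offers.
- The arm moves only by the shell command python3 -m handwheel 'ROWS' [FORCE]. ROWS is JSON, a list of rows, each a list of 3 entries, a list of its own where there are three numbers: the shift along the tool's x, y, z each as a share of 0.05 m, from -1 to 1, then the turn, a rotation vector about the tool's x, y, z each as a share of 6 degrees, from -1 to 1, then the closure, from 0 (fully open) to 1 (shut). In form: [[[tx, ty, tz], [wx, wy, wz], claw], ...]. A call has exactly 5 rows; each row shifts and turns the pose as measured when the row begins, along the tool's axes as they then stand; what a row does not reach is not made up. A row lasts 1/8 s, in which the tool goes at most 62.5 mm and 10.7 degrees, less where a joint would pass 70% of its speed; a pose out of reach is approached as far as the arm can. A call with a number of a shift or a turn outside -1 to 1 is refused whole. A call with a gripper value outside its range is refused whole. The fingers move at their own pace and stop on an object; FORCE is the grip in N (left out, the last holds). Time passes only in rows, so rows that do not move let the fingers close, or fill a call up. It gives the time, the measured TCP pose, the force and the opening at its end, in the units of the state.
- get_state(): the state, without advancing time (a new reading comes with each control period).
- read_camera(name): name is "scene" or "top"; returns (picture, depth): 420x560x3 uint8, red, green, blue; 420x560 float32, m along the optical axis (not along the pixel's ray), 0 where there is no reading.
- calibration(name): a dict with "camera_matrix" (3x3 intrinsics, pixels), "R" (3x3) and "t" (3): a world point X has camera coordinates R X + t. Camera axes: x right, y down, z forward; pixel columns grow to the right and rows downward; lengths in m; the calibration is good to about 2 mm. A picture is of the moment at which its call begins. calibration takes no time and is no camera call.
- finish_job(): hands the job in, once; it reports no verdict.
Trained networks look in the newest picture that a camera, given by its name, has taken for a name from the list of things; names that differ only in an ending like _2 or _b are one class to them, and where a whole thing is asked for, a point or a joint stands for the part that bears it (a point fixed in the world has none). Each returns a list of dicts, best first, with "confidence" (0 to 1); they miss things now and then, are a little off and sometimes report something else, mostly with a low value. They report only what shows in the picture. A call takes as long as a camera call. They do not tell look-alikes from the thing itself.
- search_frame(camera, query): "pixel" ([column, row] in pixels, amid what is visible of it).
- place_of(camera, query): "pixel" ([column, row] in pixels: a listed point, or the origin of a listed thing).
The state is a dict: "time": time; "joint_positions": joint angles; "joint_vel": joint speeds; "tau": joint torques, N m; "tool_pos": TCP position; "tcp_rot": TCP orientation; "ft_force": force on the tool from outside, world axes, zero at the start; "torque": the same for the moment, N m; "width": finger opening in m.
Only numpy, scipy, OpenCV 4.12 (cv2) and the standard library are available. Lean on these libraries where they do the work, as an engineer would, in place of code of your own. Each camera call takes 0.05 s, during which the arm holds its last target.

## Task

The crisp wafer tube on the wooden riser is about to be filled from its far end and must not roll. Take the sprung serving tongs that lie across the steel pan, bring them down, still sprung well open, with one tip on each side of the near half of the tube, then squeeze them until the leg stands in the green band on their guide bar (34 mm between the tips: close around the tube but not pinching it) and hold that gap steady. Finish while holding the tongs like that, clear of the riser, with the tube still lying where it was; do not press on the tube, and leave the other things on the counter alone.

Things in the scene. Friction and masses are not known exactly. Their poses are not given: they have to be found in the camera images.
- tongs_grip (a point): midway between the two black silicone grip pads (64 mm long, 22 mm high) of the tongs, 123 mm behind the tip ends; they balance near this point; x along the tongs to the tips, y to the left leg, z up, at mid-height. Sprung open the pads measure 61 mm over their outer faces; at the marked gap 38.4 mm, faces parallel. Squeezing takes about 3 N on each pad at the start, 7 N at the mark
- tip_left (a point): inner face of the left (y+) tip of the tongs, 8 mm behind its end, at mid-height; tips are black silicone blades 36 mm long, 20 mm high, 4 mm thick. Axes turn with the leg
- tip_right (a point): inner face of the right tip, likewise; the distance between the two points is the tip gap: 80 mm sprung open. A flat steel guide bar fixed to the left leg, 70 mm behind these points, passes through a slot in the right leg; its green band stands in the slot when the gap is 30.5 to 37.5 mm
- tongs_left (a joint): closing angle of the left leg (the right one turns equally): 0 sprung open, 80 mm tip gap; 0.1005 rad at 34 mm gap; about 4.6 mm of gap for each 0.01 rad
- tongs: sprung serving tongs, loose, 100 g, steel, 249 mm long: U-shaped spring bow and two legs 14 mm high, lying flat across the pan's two long rims, bow towards the robot, tips away. Origin between the leg roots, 115 mm behind the grip point; same axes. Both legs turn alike; the tip gap changes twice as fast as the width over the pads
- pan_top (a point): empty rectangular steel food pan, fixed, 162 by 265 mm, 65 mm deep, open on top; this point is the centre of its mouth at rim height. The tongs lie across its 162 mm way (its x)
- pan: the same pan, origin under its centre
- stand_top (a point): serving riser, fixed: wooden board 150 mm (x, away from the robot) by 200 mm (y) on a dark wire frame, top 60 mm above the counter; this point is the centre of the board's top
- stand: the same riser, origin under its centre
- tube_center (a point): the crisp wafer tube, brown, ringed, loose, 30 g, 26 mm in diameter and 120 mm long, lying on the riser on a narrow flat seam; this point is its centre, 13 mm above the board. x runs along the tube, away from the robot; the near half is its -x half
- tube: the same tube, same origin
- plates: stack of brown paper plates, 152 mm across, 36 mm high, beyond the work; leave alone; origin under its centre
- shaker: steel sugar shaker, 70 mm across, 114 mm high, on the right; leave alone; origin under its centre
- bottle: yellow squeeze bottle, 60 mm across, 180 mm high, on the left; leave alone; origin under its centre
- cup: small steel bowl, 64 mm across, 36 mm high, in front of the robot; leave alone; origin under its centre
Not all that is in view belongs to the job. Of the things that look like the stand, take the one that is nearest to the robot's base at the start.

How it is judged:
By the outcome, as a careful person would: the job done as asked, in the order asked, and still so for the second after the job is handed in, while the arm keeps its last pose, push and grip.
It also fails if it takes over 48 s, if anything falls off the work surface, if the arm or the gripper's body presses on something with over 40 N, if the wrist force passes 120 N, or if a joint passes its speed limit or range.

## Working session

There is one attempt and no reset: what is moved stays moved. The work goes in short steps, Python scripts to look and compute and a shell command to move; the robot and the scene stay as the last step left them, time stands still between calls to the robot, and variables do not carry over. Pictures are saved under pics/ and viewed, and the job is handed in when it is done.

```bash
mkdir -p pics
cat > h.py <<'E'
from plant import *
import numpy as np, cv2
def snap(n,f):
    p,d=read_camera(n); cv2.imwrite('pics/'+f,p[:,:,::-1]); np.save('pics/'+n+'_d.npy',d); np.save('pics/'+n+'_p.npy',p); return p,d
def ray(n,px):
    c=calibration(n);K=np.array(c['camera_matrix']);R=np.array(c['R']);t=np.array(c['t']).ravel()
    v=np.linalg.inv(K)@np.array([px[0],px[1],1.]); return -R.T@t, R.T@v
def atz(n,px,z):
    o,v=ray(n,px); return o+v*(z-o[2])/v[2]
def bydepth(n,px,d):
    o,v=ray(n,px); return o+v*d
def proj(n,X):
    c=calibration(n);q=np.array(c['R'])@np.array(X)+np.array(c['t']).ravel();q=np.array(c['camera_matrix'])@q;return q[:2]/q[2]
E
python3 - <<'E'
from h import *
for n in('scene','top'): snap(n,n+'0.png')
s=get_state(); print(s)
for n in('scene','top'):
    for q in ('tongs_grip','tip_left','tip_right','stand_top','tube_center','pan_top'):
        print(n,q,[(np.round(r['pixel'],1).tolist(),round(r['confidence'],2)) for r in place_of(n,q)])
print(get_state()['time'])
E
```

```text
{'time': 0.1, 'joint_positions': array([-1.36338894e+00,  1.31076561e-01,  1.48917475e+00,  9.75790267e-06,
        1.52295990e+00, -8.54351644e-02]), 'joint_vel': array([ 0.00162832, -0.0015472 , -0.00301352, -0.00012256, -0.00083764,
       -0.00091985]), 'tau': array([ 2.27079639e-03, -5.61341071e+01, -4.93095446e+01,  7.71235256e-02,
        2.92009965e-02, -6.45594741e-05]), 'tool_pos': array([ 0.17310987, -0.57398112,  0.22869533]), 'tcp_rot': array([ 9.89299254e-01,  1.45898360e-01, -4.44601993e-05, -8.08073631e-04]), 'ft_force': array([ 0.00623182, -0.0723506 ,  0.35437306]), 'torque': array([-0.04096446, -0.01826416, -0.01018276]), 'width': 0.0924548043293464}
scene tongs_grip [([363.1, 249.8], 0.85)]
scene tip_left [([379.4, 271.7], 0.61), ([314.0, 215.3], 0.59)]
scene tip_right [([355.1, 271.1], 0.61)]
scene stand_top [([165.9, 154.3], 0.94), ([250.2, 224.2], 0.71), ([352.7, 260.0], 0.24)]
scene tube_center [([244.0, 223.7], 0.55)]
scene pan_top [([357.5, 248.3], 0.82), ([356.7, 221.7], 0.28)]
top tongs_grip [([185.4, 187.0], 0.65), ([107.4, 183.5], 0.28)]
top tip_left [([162.3, 159.5], 0.8)]
top tip_right [([185.8, 149.7], 0.53)]
top stand_top [([311.3, 182.7], 0.83), ([457.9, 262.2], 0.61)]
top tube_center [([255.3, 247.0], 0.7), ([310.4, 183.9], 0.59)]
top pan_top [([192.1, 189.5], 0.89), ([108.2, 183.3], 0.7)]
0.7
```

View pics/scene0.png

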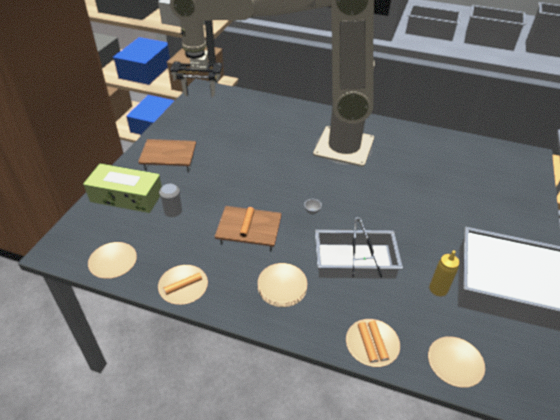

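View pics/top0.png

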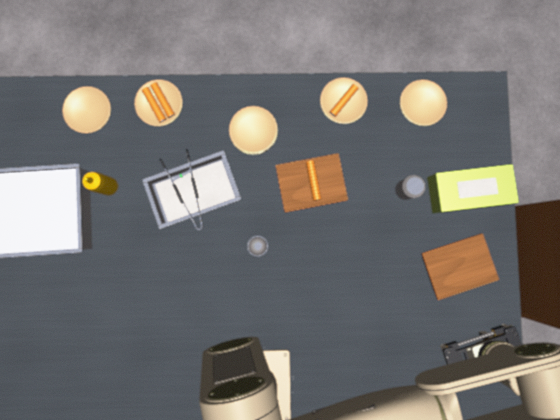

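Run:
```python
from h import *
P=np.load('pics/top_p.npy');D=np.load('pics/top_d.npy')
c=cv2.resize(P[140:240,135:255,::-1],None,fx=6.5,fy=6,interpolation=cv2.INTER_CUBIC)
c=cv2.resize(P[140:240,135:255,::-1],None,fx=6,fy=6,interpolation=cv2.INTER_CUBIC);cv2.imwrite('pics/tz.png',c)
c=cv2.resize(P[140:230,260:360,::-1],None,fx=6,fy=6,interpolation=cv2.INTER_CUBIC);cv2.imwrite('pics/sz.png',c)
for px,z in (((313,182),.06),((460,267),.06),((192,189.5),.065),((310.5,183.9),.073),((185.4,187),.072),((254,130),.036)):
    i=tuple(int(round(a)) for a in px)
    print(px,atz('top',px,z).round(4),bydepth('top',px,D[i[1],i[0]]).round(4))
print(calibration('top'))
S=np.load('pics/scene_p.npy')
cv2.imwrite('pics/sc.png',cv2.resize(S[195:290,200:410,::-1],None,fx=3.8,fy=3.8,interpolation=cv2.INTER_CUBIC))
```

```text
(313, 182) [ 0.6271 -0.1923  0.06  ] [ 0.6237 -0.1901  0.087 ]
(460, 267) [ 0.3575 -0.6385  0.06  ] [ 0.3576 -0.6378  0.0618]
(192, 189.5) [0.6089 0.1808 0.065 ] [0.6153 0.1915 0.0069]
(310.5, 183.9) [ 0.6197 -0.1834  0.073 ] [ 0.6193 -0.1831  0.0769]
(185.4, 187) [0.6161 0.1996 0.072 ] [ 0.6246  0.2141 -0.0009]
(254, 130) [ 0.7991 -0.0103  0.036 ] [ 0.8017 -0.0098  0.0249]
{'camera_matrix': array([[460.03141824,   0.        , 285.30258435],
       [  0.        , 460.03141824, 202.44548089],
       [  0.        ,   0.        ,   1.        ]]), 'R': array([[-0.01713988, -0.99971548,  0.01658853],
       [-0.99670943,  0.01576903, -0.07950884],
       [ 0.07922463, -0.01789671, -0.99669612]]), 't': array([-0.09658511,  0.5694153 ,  1.43320091])}
```

View pics/tz.png

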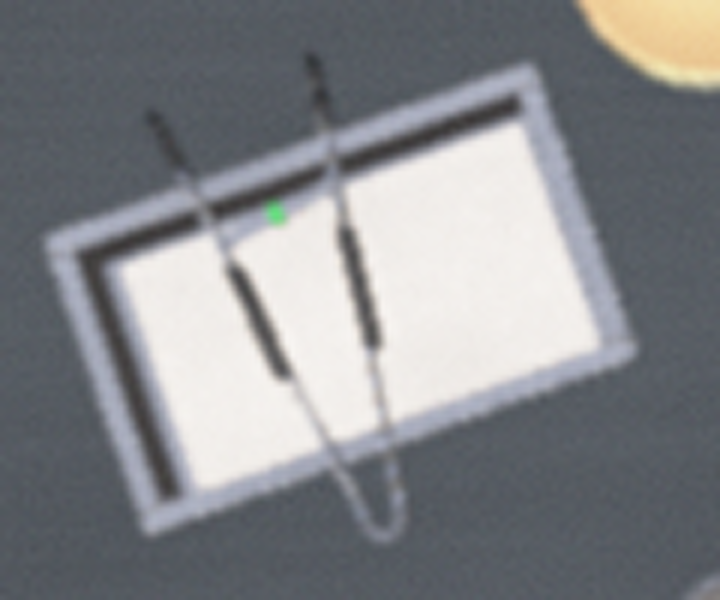

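View pics/sz.png

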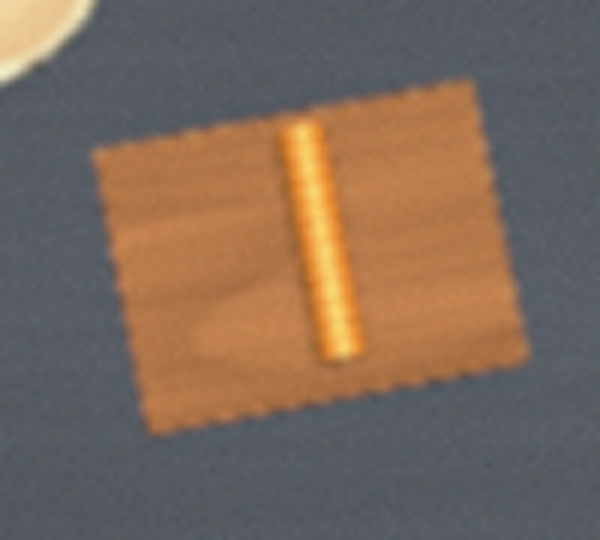

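View pics/sc.png

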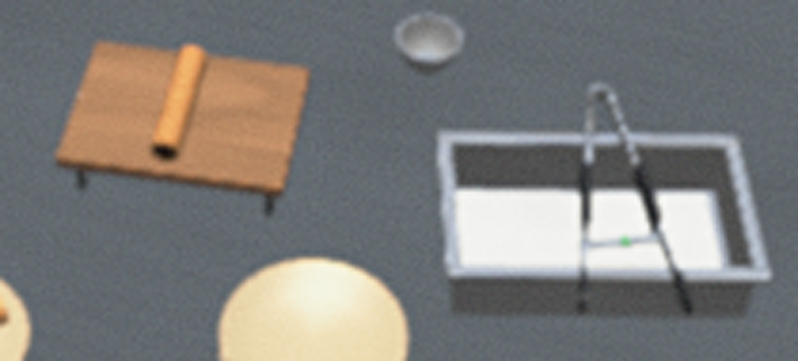

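Run:
```python
from h import *
def a(u,v,ox,oy,z): return atz('top',((u+.5)/6-.5+ox,(v+.5)/6-.5+oy),z)
T=lambda u,v:a(u,v,135,140,.074)
z=.073
L=[T(235,265),T(285,377)];R=[T(345,228),T(375,347)]
g=(L[0]+L[1]+R[0]+R[1])/4
tip=(T(152,113)+T(312,57))/2;bow=T(384,540)
d=tip-bow
print('grip',g.round(4),'tip',tip.round(4),'bow',bow.round(4),'len',np.hypot(*d[:2]),'yaw',np.degrees(np.arctan2(d[1],d[0])),'gt',np.linalg.norm(tip-g))
print('pad sep',np.linalg.norm((L[0]+L[1]-R[0]-R[1])/2))
for l in(L,R):
  e=l[0]-l[1];print(np.degrees(np.arctan2(e[1],e[0])),np.linalg.norm(e))
B=lambda u,v:a(u,v,260,140,.08)
n,f=B(343,358),B(303,122);e=f-n
print('tube',((n+f)/2).round(4),np.linalg.norm(e),np.degrees(np.arctan2(e[1],e[0])))
Q=[a(u,v,260,140,.06) for u,v in((95,152),(475,82),(527,353),(150,433))]
print('stand',np.mean(Q,0).round(4)); e=(Q[0]+Q[1]-Q[2]-Q[3]);print(np.degrees(np.arctan2(e[1],e[0])))
Qp=[T(u,v) for u,v in((47,242),(533,68),(635,350),(148,532))]
print('pan',np.mean(Qp,0).round(4)); e=(Qp[0]+Qp[1]-Qp[2]-Qp[3]);print(np.degrees(np.arctan2(e[1],e[0])))
print('bottle',atz('top',(95,182),.18),'shaker',atz('top',(412,187),.114),'cup',atz('top',(257,246),.036))
for n in('scene',):
  for q,px,z in(('grip',(363.1,249.8),.074),('grip vis',(200+620/3.8,195+197/3.8),.074),('tube',(244,223.7),.073),('bow',(200+600/3.8,195+86/3.8),.074)): print(q,atz(n,px,z))
p=read_camera('scene')
```

```text
grip [0.6058 0.1966 0.074 ] tip [0.7191 0.2363 0.074 ] bow [0.4853 0.1593 0.074 ] len 0.24612275926474617 yaw 18.22162427066513 gt 0.12011164287872671
pad sep 0.053264278262723064
23.79006378875132 0.06294391268920325
13.893582964767099 0.0630064533710231
tube [ 0.6322 -0.1921  0.08  ] 0.1227310834834702 8.313103172305112
stand [ 0.6272 -0.1879  0.06  ]
9.684746424677847
pan [0.6091 0.1806 0.074 ]
19.237569142673514
bottle [0.62152476 0.43170541 0.18      ] shaker [ 0.60088932 -0.48405308  0.114     ] cup [ 0.43217168 -0.0153088   0.036     ]
grip [0.62431614 0.20644002 0.074     ]
grip vis [0.61178777 0.2039767  0.074     ]
tube [ 0.64705278 -0.19386759  0.073     ]
bow [0.48658683 0.15922764 0.074     ]
```

Candidates: risers (313,182) and (460,267) – the first is nearer (0.66 vs 0.73 m) and bears the tube. Tubes: (313,180) on the riser, versus wafers on plates at (343,100) and (158,102). There is only one pair of tongs, at (186,190). The crops confirm the choice: tongs across the pan with pads at about (178,193) and (195,187) and the green band at (181,175), and the tube on the riser. Moving over the tongs.

```bash
python3 -m handwheel '[[[0.8,-0.8,0],[0,0,-0.28],0],[[0.8,-0.8,0],[0,0,0],0],[[0.8,-0.8,0],[0,0,0],0],[[0.8,-0.8,0],[0,0,0],0],[[0.8,-0.8,0],[0,0,0],0]]' 20
python3 -m handwheel '[[[0.8,-0.8,0],[0,0,0],0],[[0.8,-0.8,0],[0,0,0],0],[[0.8,-0.8,0],[0,0,0],0],[[0.8,-0.8,0],[0,0,0],0],[[0.8,-0.8,0],[0,0,0],0]]'
cat >> h.py <<'E'
from scipy.spatial.transform import Rotation as Ro
def togo(p,yaw):
    s=get_state();R=Ro.from_quat(s['tcp_rot']);
    d=R.inv().apply(np.array(p)-s['tool_pos'])
    G=np.array([[np.cos(yaw),np.sin(yaw),0],[np.sin(yaw),-np.cos(yaw),0],[0,0,-1]]).T
    rv=(R.inv()*Ro.from_matrix(G)).as_rotvec(degrees=True)
    print('t',s['time'].__round__(2),'pos',s['tool_pos'].round(4),'yaw',np.degrees(np.arctan2(*R.as_matrix()[1::-1,0])).round(2),'w',round(s['width'],4),'F',s['ft_force'].round(2))
    print('shift units',(d/.05).round(2),'turn units',(rv/6).round(2))
E
python3 -c "
from h import *
togo((.604,.197,.23),np.radians(18.5))"
```

```text
time: 1.38
tool_pos: [0.3025, -0.3181, 0.2286]
tcp_rot: [0.987, 0.158, 0.0, -0.0]
ft_force: [1.6, 0.2, -0.5]
width: 0.0925
time: 2.0
tool_pos: [0.4336, -0.0575, 0.2306]
tcp_rot: [0.988, 0.157, 0.003, 0.002]
ft_force: [0.7, -1.0, 0.0]
width: 0.0928
t 2.0 pos [ 0.4336 -0.0575  0.2306] yaw 18.05 w 0.0928 F [ 0.73 -1.    0.02]
shift units [ 4.82 -3.78  0.02] turn units [ 0.04 -0.05 -0.07]
```

```bash
python3 -m handwheel '[[[0.9,-0.7,0],[0,0,0],0],[[0.9,-0.7,0],[0,0,0],0],[[0.9,-0.7,0],[0,0,0],0],[[0.9,-0.7,0],[0,0,0],0],[[0.9,-0.7,0],[0,0,0],0]]'
python3 -m handwheel '[[[0.3,-0.3,0.6],[0,0,0],0],[[0,0,0.8],[0,0,0],0],[[0,0,0],[0,0,0],0],[[0,0,0],[0,0,0],0],[[0,0,0],[0,0,0],0]]'
python3 -c "
from h import *
togo((.604,.197,.15),np.radians(18.5))
snap('top','top1.png')
snap('scene','scene1.png')
print(D:=[(q,[(np.round(r['pixel'],1).tolist(),round(r['confidence'],2)) for r in place_of('scene',q)]) for q in ('tongs_grip','tip_left','tip_right')])
"
```

```text
time: 2.62
tool_pos: [0.5977, 0.1884, 0.233]
tcp_rot: [0.987, 0.158, 0.005, 0.003]
ft_force: [0.5, -0.1, 1.2]
width: 0.0929
time: 3.25
tool_pos: [0.611, 0.2123, 0.1647]
tcp_rot: [0.987, 0.16, 0.008, 0.002]
ft_force: [0.1, -0.3, 1.7]
width: 0.0929
t 3.25 pos [0.611  0.2123 0.1647] yaw 18.39 w 0.0929 F [ 0.14 -0.35  1.66]
shift units [-0.23  0.24  0.29] turn units [ 0.06 -0.14 -0.02]
[('tongs_grip', [([361.8, 252.8], 0.58)]), ('tip_left', [([380.3, 272.7], 0.52)]), ('tip_right', [([355.7, 274.0], 0.58)])]
```

Run:
```python
from h import *
P=np.load('pics/top_p.npy')
A=cv2.resize(P[130:250,125:265,::-1],None,fx=4,fy=4,interpolation=cv2.INTER_CUBIC)
S=np.load('pics/scene_p.npy')
B=cv2.resize(S[170:290,300:420,::-1],None,fx=4.6,fy=4.6,interpolation=cv2.INTER_CUBIC)
cv2.imwrite('pics/a1.png',A);cv2.imwrite('pics/b1.png',B)
```

```text
(no output)
```

View pics/a1.png

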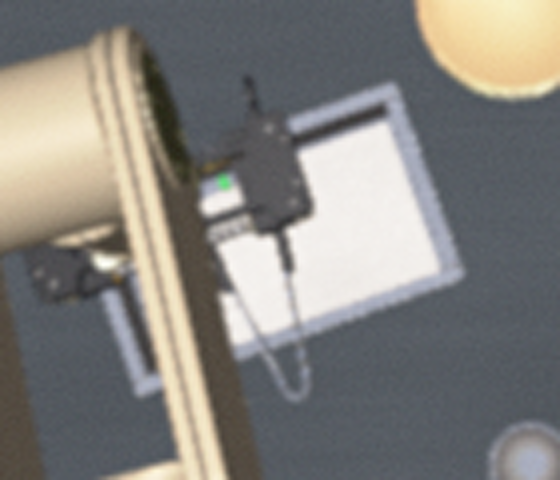

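View pics/b1.png

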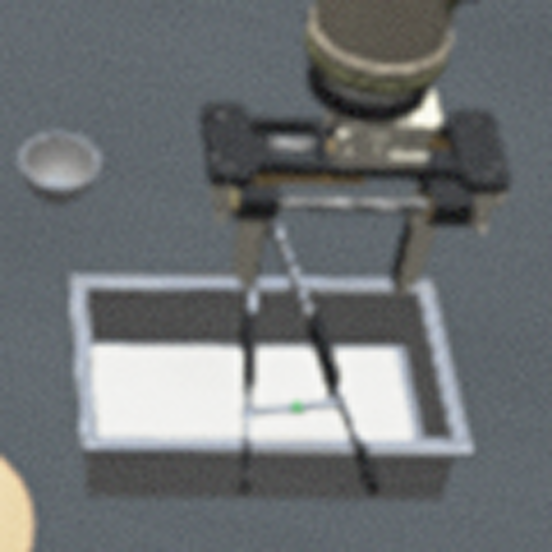

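The top view shows the gripper over the tongs (hidden mostly), and the scene view shows the fingers at (354,228) and (389,228) straddling both pads. Correcting the sideways error, then descending.

```bash
python3 -m handwheel '[[[-0.23,0.24,0.2],[0.06,-0.14,0],0],[[0,0,0],[0,0,0],0],[[0,0,0.1],[0,0,0],0],[[0,0,0],[0,0,0],0],[[0,0,0],[0,0,0],0]]'
python3 -c "
from h import *
togo((.604,.197,.065),np.radians(18.5))"
```

```text
time: 4.12
tool_pos: [0.6032, 0.1958, 0.1477]
tcp_rot: [0.987, 0.16, -0.001, 0.0]
ft_force: [0.9, -0.2, -0.6]
width: 0.0929
t 4.12 pos [0.6032 0.1958 0.1477] yaw 18.36 w 0.0929 F [ 0.86 -0.16 -0.62]
shift units [ 0.03 -0.02  1.65] turn units [-0.    0.02 -0.02]
```

```bash
python3 -m handwheel '[[[0,0,0.5],[0,0,0],0],[[0,0,0.4],[0,0,0],0],[[0,0,0.3],[0,0,0],0],[[0,0,0.2],[0,0,0],0],[[0,0,0],[0,0,0],0]]'
python3 -c "
from h import *
togo((.604,.197,.065),np.radians(18.5))"
```

```text
time: 4.75
tool_pos: [0.6038, 0.1965, 0.0757]
tcp_rot: [0.987, 0.16, -0.0, 0.0]
ft_force: [0.3, 0.3, -0.2]
width: 0.0932
t 4.75 pos [0.6038 0.1965 0.0757] yaw 18.41 w 0.0932 F [ 0.28  0.29 -0.17]
shift units [ 0.01 -0.01  0.21] turn units [ 0.    0.   -0.02]
```

```bash
python3 -m handwheel '[[[0,0,0.22],[0,0,0],0],[[0,0,0],[0,0,0],0.15],[[0,0,0],[0,0,0],0.3],[[0,0,0],[0,0,0],0.36],[[0,0,0],[0,0,0],0.38]]' 20
python3 -m handwheel '[[[0,0,0],[0,0,0],0.39],[[0,0,0],[0,0,0],0.39],[[0,0,0],[0,0,0],0.39],[[0,0,0],[0,0,0],0.39],[[0,0,0],[0,0,0],0.39]]' 20
python3 -c "
from h import *
togo((.604,.197,.065),np.radians(18.5))
snap('scene','scene2.png')
S=np.load('pics/scene_p.npy')
cv2.imwrite('pics/b2.png',cv2.resize(S[190:290,300:420,::-1],None,fx=5,fy=5,interpolation=cv2.INTER_CUBIC))"
```

```text
time: 5.38
tool_pos: [0.6053, 0.1968, 0.0662]
tcp_rot: [0.987, 0.16, 0.001, -0.0]
ft_force: [0.1, 0.4, -0.2]
width: 0.0594
time: 6.0
tool_pos: [0.6052, 0.1968, 0.0661]
tcp_rot: [0.987, 0.16, 0.001, -0.0]
ft_force: [1.0, 0.8, -1.2]
width: 0.0569
t 6.0 pos [0.6052 0.1968 0.0661] yaw 18.4 w 0.0569 F [ 1.05  0.77 -1.16]
shift units [-0.02 -0.01  0.02] turn units [ 0.   -0.02 -0.02]
```

View pics/b2.png

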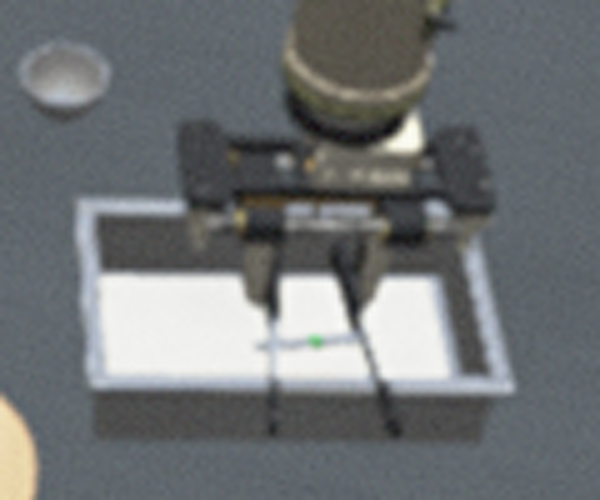

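The picture shows fingers on both pads at (353,245) and (373,245), with the tongs still open. Lifting gently.

```bash
python3 -m handwheel '[[[0,0,-0.1],[0,0,0],0.39],[[0,0,-0.2],[0,0,0],0.39],[[0,0,-0.3],[0,0,0],0.39],[[0,0,-0.4],[0,0,0],0.39],[[0,0,-0.4],[0,0,0],0.39]]' 20
python3 -m handwheel '[[[0,0,-0.4],[0,0,0],0.39],[[0,0,-0.3],[0,0,0],0.39],[[0,0,-0.2],[0,0,0],0.39],[[0,0,-0.1],[0,0,0],0.39],[[0,0,0],[0,0,0],0.39]]'
python3 -c "
from h import *
togo((.604,.197,.065),np.radians(18.5))
snap('top','top3.png')
snap('scene','scene3.png')
S=np.load('pics/scene_p.npy');P=np.load('pics/top_p.npy')
A=cv2.resize(P[130:250,125:245,::-1],None,fx=3.3,fy=3.3,interpolation=cv2.INTER_CUBIC)
B=cv2.resize(S[170:290,300:420,::-1],None,fx=3.3,fy=3.3,interpolation=cv2.INTER_CUBIC)
cv2.imwrite('pics/ab3.png',np.hstack([A,B]))"
```

```text
time: 6.68
tool_pos: [0.6045, 0.1966, 0.1402]
tcp_rot: [0.987, 0.16, 0.001, -0.0]
ft_force: [0.3, -0.3, -0.9]
width: 0.0568
time: 7.3
tool_pos: [0.6059, 0.197, 0.1974]
tcp_rot: [0.987, 0.16, 0.003, -0.0]
ft_force: [-0.1, -0.5, -1.5]
width: 0.0566
t 7.3 pos [0.6059 0.197  0.1974] yaw 18.4 w 0.0566 F [-0.1  -0.53 -1.51]
shift units [-0.05 -0.01  2.65] turn units [ 0.01 -0.06 -0.02]
```

View pics/ab3.png

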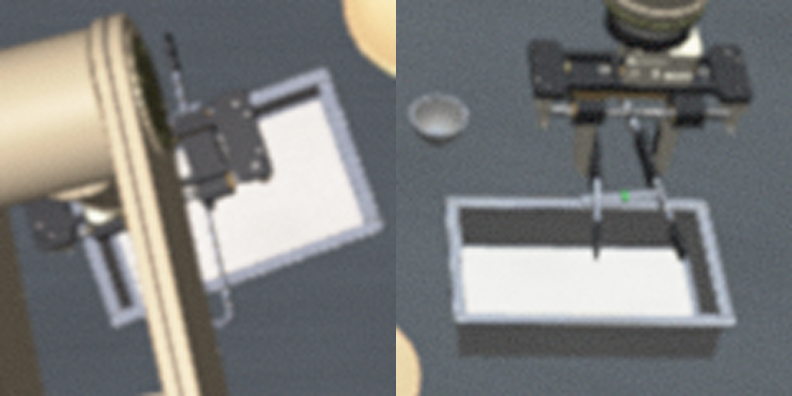

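Run:
```python
from h import *
P=cv2.imread('pics/top0.png')
sub=P[140:230,260:360].astype(int)
big=cv2.resize(P[140:230,260:360],None,fx=8,fy=8,interpolation=cv2.INTER_CUBIC)
h=cv2.cvtColor(big,cv2.COLOR_BGR2HSV)
m=((h[...,0]<25)&(h[...,1]>110)&(h[...,2]>205)).astype(np.uint8)
n,l,st,ce=cv2.connectedComponentsWithStats(m);k=1+np.argmax(st[1:,4])
pts=np.argwhere(l==k)[:,::-1].astype(np.float32)
r=cv2.minAreaRect(pts);print(r,st[k])
px=(pts+.5)/8-.5+np.array([260,140])
o,_=ray('top',(0,0));print('cam',o)
w=np.array([atz('top',p,.08)[:2] for p in px[::5]])
c=w.mean(0);u,s,v=np.linalg.svd(w-c,full_matrices=False);a=v[0]*np.sign(v[0][0])
t=(w-c)@a;q=(w-c)@np.array([-a[1],a[0]])
print('c',c,'yaw',np.degrees(np.arctan2(a[1],a[0])),'ext',t.min(),t.max(),np.percentile(q,[1,99]))
S=cv2.imread('pics/scene0.png')
# tube in scene: project axis ends
for yaw in (8.3,9.7):
  for x in(-.06,.06):
    e=np.array([c[0]+x*np.cos(np.radians(yaw)),c[1]+x*np.sin(np.radians(yaw)),.073]);print(yaw,x,proj('scene',e).round(1))
cv2.imwrite('pics/st.png',cv2.resize(S[195:255,205:295],None,fx=8,fy=8,interpolation=cv2.INTER_CUBIC))
```

```text
((430.8607482910156, 317.9774169921875), (319.68096923828125, 55.050071716308594), 79.23185729980469) [  377   160   108   317 16417]
cam [ 0.45234132 -0.07988718  1.47534155]Traceback (most recent call last):
  File "<stdin>", line 12, in <module>
  File "h.py", line 9, in atz
    o,v=ray(n,px); return o+v*(z-o[2])/v[2]
        ~~~^^^^^^
  File "h.py", line 6, in ray
    c=calibration(n);K=np.array(c['camera_matrix']);R=np.array(c['R']);t=np.array(c['t']).ravel()
ValueError: time passes only in moves, steps and waits
```

```bash
cat >> h.py <<'E'
_cal=calibration;_C={}
def calibration(n):
    if n not in _C:_C[n]=_cal(n)
    return _C[n]
E
python3 - <<'E'
from h import *
P=cv2.imread('pics/top0.png')
big=cv2.resize(P[140:230,260:360],None,fx=8,fy=8,interpolation=cv2.INTER_CUBIC)
h=cv2.cvtColor(big,cv2.COLOR_BGR2HSV)
m=((h[...,0]<25)&(h[...,1]>110)&(h[...,2]>205)).astype(np.uint8)
n,l,st,ce=cv2.connectedComponentsWithStats(m);k=1+np.argmax(st[1:,4])
pts=np.argwhere(l==k)[:,::-1].astype(np.float32)
px=(pts+.5)/8-.5+np.array([260,140])
w=np.array([atz('top',p,.08)[:2] for p in px[::5]])
c=w.mean(0);u,s,v=np.linalg.svd(w-c,full_matrices=False);a=v[0]*np.sign(v[0][0])
t=(w-c)@a;q=(w-c)@np.array([-a[1],a[0]])
print('c',c,'yaw',np.degrees(np.arctan2(a[1],a[0])),'ext',t.min(),t.max(),np.percentile(q,[1,99]))
S=cv2.imread('pics/scene0.png')
B=cv2.resize(S[195:255,205:295],None,fx=8,fy=8,interpolation=cv2.INTER_CUBIC)
for yaw,col in ((8.8,(0,0,255)),):
  for s in (-.013,0,.013):
    pp=[]
    for x in(-.06,.06):
      y=np.radians(yaw)
      e=np.array([c[0]+x*np.cos(y)-s*np.sin(y),c[1]+x*np.sin(y)+s*np.cos(y),.073]);p=proj('scene',e);pp.append(tuple(int(i) for i in ((p-[205,195]+.5)*8)))
    cv2.line(B,*pp,col,1); print(pp)
cv2.imwrite('pics/st.png',B)
E
```

```text
c [ 0.63258072 -0.19203604] yaw 9.602937955472667 ext -0.060957563339378525 0.061942616316263036 [-0.00978327  0.00978124]
[(335, 110), (268, 309)]
[(364, 114), (299, 313)]
[(393, 119), (330, 318)]
```

View pics/st.png

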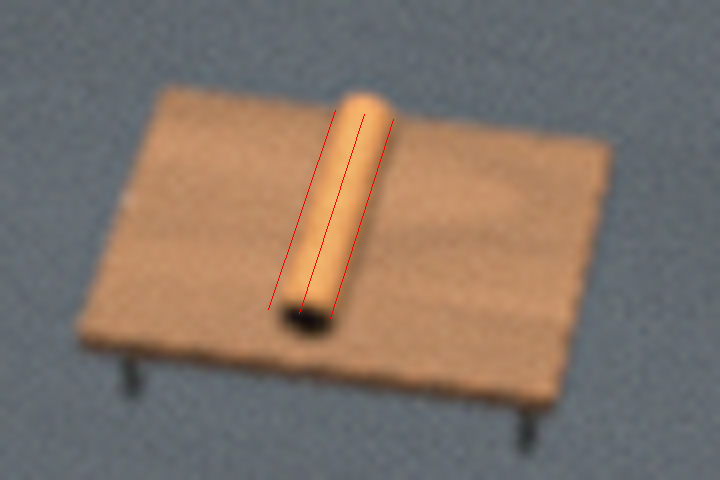

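```bash
python3 -m handwheel '[[[-0.1,0.15,0],[0,0,0.2],0.39],[[-0.2,0.3,0],[0,0,0.3],0.39],[[-0.3,0.45,0],[0,0,0.3],0.39],[[-0.4,0.6,0],[0,0,0.3],0.39],[[-0.45,0.7,0],[0,0,0.3],0.39]]' 20
python3 -m handwheel '[[[-0.5,0.7,0],[0,0,0.2],0.39],[[-0.5,0.7,0],[0,0,0],0.39],[[-0.5,0.7,0],[0,0,0],0.39],[[-0.5,0.6,0],[0,0,0],0.39],[[-0.4,0.5,0],[0,0,0],0.39]]'
python3 -c "
from h import *
togo((.4914,-.2143,.16),np.radians(9.1))"
```

```text
time: 8.02
tool_pos: [0.5582, 0.0674, 0.1931]
tcp_rot: [0.997, 0.083, 0.0, 0.0]
ft_force: [-0.4, -0.4, -1.4]
width: 0.0571
time: 8.65
tool_pos: [0.4549, -0.1187, 0.1916]
tcp_rot: [0.998, 0.067, -0.0, 0.001]
ft_force: [0.9, -0.4, -0.6]
width: 0.057
t 8.65 pos [ 0.4549 -0.1187  0.1916] yaw 7.65 w 0.057 F [ 0.86 -0.37 -0.55]
shift units [0.47 1.99 0.64] turn units [ 0.02  0.01 -0.24]
```

```bash
python3 -m handwheel '[[[0.05,0.5,0],[0,0,-0.1],0.39],[[0.1,0.5,0],[0,0,-0.1],0.39],[[0.1,0.4,0.1],[0,0,0],0.39],[[0.1,0.25,0.2],[0,0,0],0.39],[[0.05,0.1,0.2],[0,0,0],0.39]]' 20
python3 -m handwheel '[[[0,0,0],[0,0,0],0.39],[[0,0,0],[0,0,0],0.39],[[0,0,0],[0,0,0],0.39],[[0,0,0],[0,0,0],0.39],[[0,0,0],[0,0,0],0.39]]'
python3 -c "
from h import *
togo((.4914,-.2143,.16),np.radians(9.1))
snap('top','top4.png')
snap('scene','scene4.png')
for n in('top','scene'):
  for q in('tip_left','tip_right','tongs_grip','tube_center'): print(n,q,[(np.round(r['pixel'],1).tolist(),round(r['confidence'],2)) for r in place_of(n,q)])
S=np.load('pics/scene_p.npy');P=np.load('pics/top_p.npy')
A=cv2.resize(P[140:260,250:370,::-1],None,fx=3.3,fy=3.3,interpolation=cv2.INTER_CUBIC)
B=cv2.resize(S[150:270,190:310,::-1],None,fx=3.3,fy=3.3,interpolation=cv2.INTER_CUBIC)
cv2.imwrite('pics/ab4.png',np.hstack([A,B]))"
```

```text
time: 9.28
tool_pos: [0.4822, -0.2102, 0.1656]
tcp_rot: [0.997, 0.071, -0.0, 0.002]
ft_force: [-0.5, -0.4, -1.3]
width: 0.0568
time: 9.9
tool_pos: [0.4815, -0.2083, 0.1647]
tcp_rot: [0.997, 0.072, -0.001, 0.001]
ft_force: [-0.3, -0.8, -0.1]
width: 0.0569
t 9.9 pos [ 0.4815 -0.2083  0.1647] yaw 8.22 w 0.0569 F [-0.31 -0.79 -0.09]
shift units [0.18 0.15 0.09] turn units [ 0.02  0.02 -0.15]
top tip_left [([306.7, 188.1], 0.59)]
top tip_right [([309.6, 181.4], 0.39), ([313.3, 181.7], 0.29)]
top tongs_grip [([108.5, 182.6], 0.53), ([330.9, 268.7], 0.36)]
top tube_center [([311.5, 185.2], 0.6)]
scene tip_left [([260.7, 196.9], 0.5)]
scene tip_right []
scene tongs_grip [([256.5, 175.3], 0.79)]
scene tube_center [([245.6, 223.1], 0.7), ([258.2, 174.5], 0.45), ([249.7, 234.6], 0.44), ([261.0, 193.1], 0.41)]
```

View pics/ab4.png

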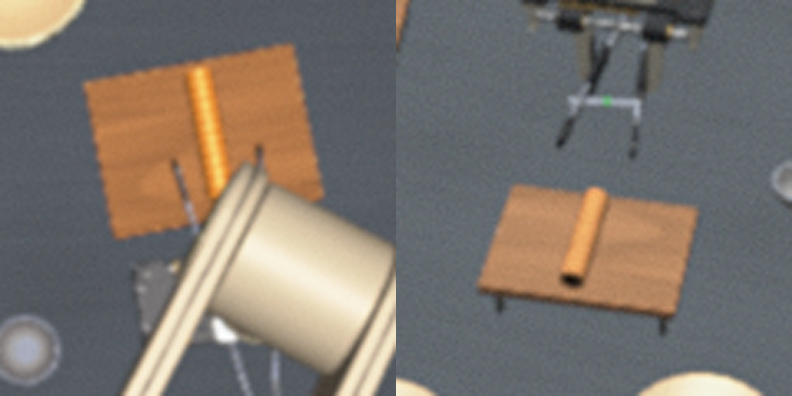

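The top view shows tip ends at (303,188) and (328,185), astride the tube's axis (311,180). The scene view shows the tongs level and open. Comparing measured tips with the prediction from the TCP.

Run:
```python
from h import *
P=np.load('pics/top_p.npy');S=np.load('pics/scene_p.npy')
s=get_state();R=Ro.from_quat(s['tcp_rot']).as_matrix()
pos=s['tool_pos']; zc=pos[2]+.007
pred=lambda y,x=.123: pos+R@np.array([x,-y,0])+[0,0,.007]
print('pred L/R ends',pred(.037).round(4),pred(-.037).round(4))
l=atz('top',(302.7,188.5),zc);r=atz('top',(328.5,184.8),zc)
print('meas',l,r,(l+r)/2,np.linalg.norm(l-r)); print('pred mid',pred(0))
A=cv2.resize(P[170:215,285:340,::-1],None,fx=10,fy=10,interpolation=cv2.INTER_CUBIC)
B=cv2.resize(S[165:210,230:295,::-1],None,fx=10,fy=10,interpolation=cv2.INTER_CUBIC)
for n,I,o in(('top',A,(285,170)),('scene',B,(230,165))):
  for y in(.036,-.036):
    p=((proj(n,pred(y))-o+.5)*10).astype(int);cv2.circle(I,tuple(map(int,p)),3,(0,0,255),-1)
cv2.imwrite('pics/a4.png',A);cv2.imwrite('pics/b4.png',B)
```

```text
pred L/R ends [ 0.5978 -0.1543  0.1709] [ 0.6083 -0.2276  0.1711]
meas [ 0.5951078  -0.15361474  0.17136158] [ 0.60460692 -0.22759158  0.17136158] [ 0.59985736 -0.19060316  0.17136158] 0.07458422034522788
pred mid [ 0.60304439 -0.19093708  0.17100955]
```

View pics/a4.png

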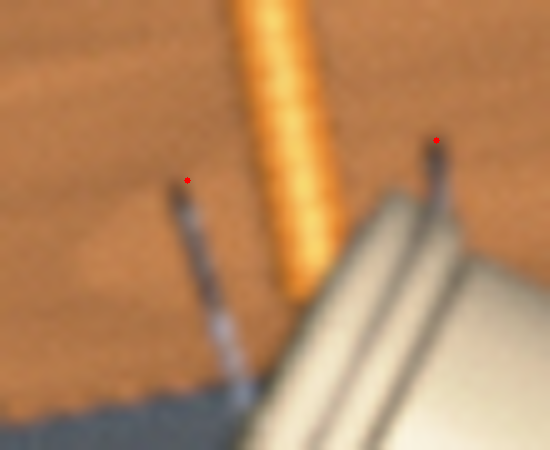

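View pics/b4.png

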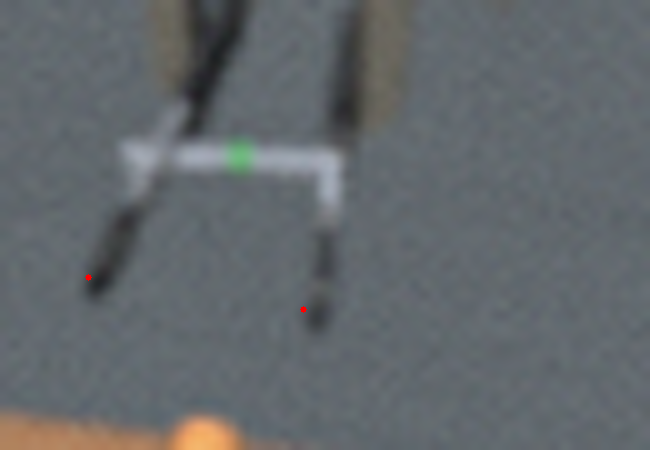

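```bash
python3 -m handwheel '[[[0.12,0.06,0],[0,0,-0.1],0.39],[[0.12,0.06,0.2],[0,0,0],0.39],[[0,0,0.3],[0,0,0],0.39],[[0,0,0.2],[0,0,0],0.39],[[0,0,0],[0,0,0],0.39]]' 20
python3 -c "
from h import *
togo((.494,-.2135,.069),np.radians(8.8))"
```

```text
time: 11.02
tool_pos: [0.4943, -0.2127, 0.1254]
tcp_rot: [0.997, 0.077, -0.002, 0.0]
ft_force: [0.7, 0.1, -0.1]
width: 0.057
t 11.03 pos [ 0.4943 -0.2127  0.1254] yaw 8.84 w 0.057 F [ 0.72  0.07 -0.06]
shift units [-0.    0.01  1.13] turn units [0.   0.04 0.01]
```

```bash
python3 -m handwheel '[[[0,0,0.2],[0,0.04,0],0.39],[[0,0,0.3],[0,0,0],0.39],[[0,0,0.3],[0,0,0],0.39],[[0,0,0.2],[0,0,0],0.39],[[0,0,0],[0,0,0],0.39]]' 20
cat > look.py <<'E'
from h import *
import sys
k=sys.argv[1]
togo((.494,-.2135,.069),np.radians(8.8))
P,_=snap('top','top%s.png'%k);S,_=snap('scene','scene%s.png'%k)
A=cv2.resize(P[165:215,285:340,::-1],None,fx=10,fy=10,interpolation=cv2.INTER_CUBIC)
B=cv2.resize(S[185:245,210:290,::-1],None,fx=9,fy=9,interpolation=cv2.INTER_CUBIC)
cv2.imwrite('pics/a%s.png'%k,A);cv2.imwrite('pics/b%s.png'%k,B)
E
python3 look.py 5
```

```text
time: 11.65
tool_pos: [0.4936, -0.2125, 0.0714]
tcp_rot: [0.997, 0.077, -0.0, -0.0]
ft_force: [-0.9, 0.6, -2.0]
width: 0.0571
t 11.65 pos [ 0.4936 -0.2125  0.0714] yaw 8.83 w 0.0571 F [-0.92  0.63 -1.95]
shift units [0.   0.02 0.05] turn units [-0.    0.01  0.01]
```

View pics/a5.png

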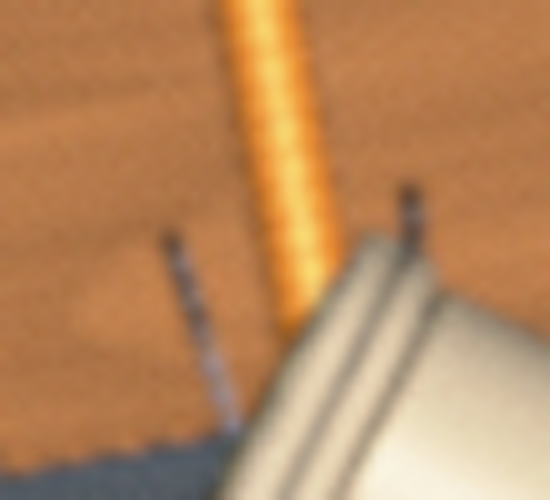

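View pics/b5.png

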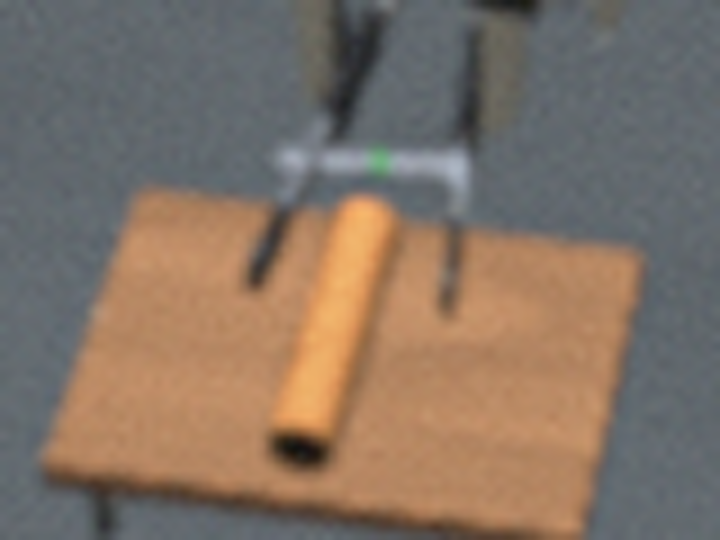

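Run:
```python
from h import *
for n,a,b,off,f in(('a5',(168,242),(411,192),0,10),('b5',(261,270),(450,294),0,9)):
    I=cv2.imread('pics/%s.png'%n).astype(float)
    a,b=np.array(a,float),np.array(b,float)
    out=[]
    for t in np.arange(-.12,1.121,.02):
        acc=0
        for s in(-4,-2,0,2,4):
            d=(b-a)/np.linalg.norm(b-a);q=a+t*(b-a)
            # average along blade/tube direction approx perpendicular
            q=q+s*np.array([-d[1],d[0]]);acc=acc+I[int(q[1]),int(q[0])]
        out.append((round(t,2),*(acc/5).astype(int)))
    print(n,' '.join('%.2f:%d/%d/%d'%o for o in out))
```

```text
a5 -0.12:73/121/182 -0.10:73/120/182 -0.08:71/116/177 -0.06:67/111/168 -0.04:62/101/151 -0.02:59/90/134 0.00:57/82/118 0.02:58/82/114 0.04:63/90/127 0.06:70/103/148 0.08:75/115/170 0.10:75/121/181 0.12:76/126/190 0.14:77/126/190 0.16:78/126/191 0.18:78/127/191 0.20:78/127/191 0.22:78/126/190 0.24:79/126/190 0.26:80/128/190 0.28:78/127/187 0.30:73/121/181 0.32:67/113/173 0.34:64/107/164 0.36:57/104/162 0.38:47/103/166 0.40:41/109/181 0.42:44/118/201 0.44:50/132/220 0.46:57/146/232 0.48:69/161/239 0.50:86/181/244 0.52:101/197/247 0.54:108/206/247 0.56:105/203/246 0.58:92/190/245 0.60:76/173/242 0.62:62/155/237 0.64:56/144/232 0.66:54/132/220 0.68:58/126/207 0.70:62/121/194 0.72:66/121/187 0.74:72/122/183 0.76:74/123/184 0.78:75/123/184 0.80:74/122/185 0.82:74/123/186 0.84:73/123/185 0.86:73/122/185 0.88:74/122/185 0.90:72/118/178 0.92:68/113/170 0.94:62/101/150 0.96:56/87/129 0.98:53/78/115 1.00:54/79/115 1.02:58/87/128 1.04:63/98/145 1.06:67/109/164 1.08:70/115/175 1.10:71/119/181 1.12:72/121/183
b5 -0.12:98/134/182 -0.10:92/125/167 -0.08:85/113/147 -0.06:73/91/114 -0.04:60/70/84 -0.0
[... 237 characters left out ...]
.28:94/137/192 0.30:94/140/202 0.32:93/147/214 0.34:93/154/223 0.36:96/163/231 0.38:101/170/236 0.40:105/176/238 0.42:108/180/240 0.44:107/179/239 0.46:106/177/238 0.48:106/176/238 0.50:104/170/235 0.52:98/163/231 0.54:92/155/225 0.56:85/143/210 0.58:80/132/196 0.60:76/121/177 0.62:74/115/165 0.64:77/113/159 0.66:82/117/160 0.68:90/125/169 0.70:98/134/180 0.72:104/141/190 0.74:108/146/196 0.76:107/146/197 0.78:104/145/196 0.80:104/145/196 0.82:105/144/195 0.84:105/145/195 0.86:105/145/196 0.88:103/143/192 0.90:101/139/185 0.92:97/132/174 0.94:89/116/150 0.96:79/98/125 0.98:72/87/109 1.00:71/86/109 1.02:76/96/124 1.04:82/109/142 1.06:88/121/161 1.08:94/133/179 1.10:99/138/188 1.12:102/140/193
```

Both views show the tips astride the near half (top: ends at (302,189) and (326,184); scene: (239,216) and (260,219)). The tube sits about 2 mm to the right (y-) of the middle, so I'm shifting the tongs by that, then squeezing halfway before looking again.

```bash
python3 -m handwheel '[[[0,0.05,0.04],[0,0,0],0.39],[[0,0,0],[0,0,0],0.39],[[0,0,0],[0,0,0],0.42],[[0,0,0],[0,0,0],0.45],[[0,0,0],[0,0,0],0.48]]' 25
python3 look.py 6
```

```text
time: 12.38
tool_pos: [0.4961, -0.2163, 0.0725]
tcp_rot: [0.997, 0.077, 0.002, 0.001]
ft_force: [-0.3, -0.0, -0.7]
width: 0.0489
t 12.38 pos [ 0.4961 -0.2163  0.0725] yaw 8.83 w 0.0489 F [-0.32 -0.03 -0.75]
shift units [-0.03 -0.06  0.07] turn units [ 0.03 -0.03  0.01]
```

View pics/a6.png

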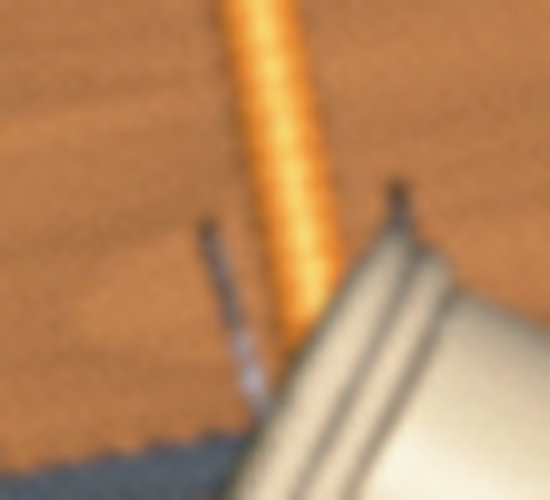

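View pics/b6.png

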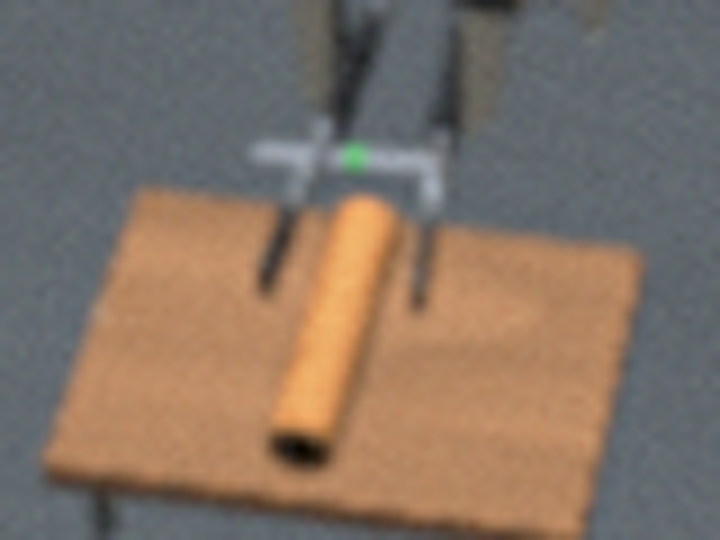

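```bash
cat > prof.py <<'E'
from h import *
import sys,json
def run(k,pa,pb):
  for n,a,b,L in(('a'+k,*pa,1),('b'+k,*pb,-1)):
    I=cv2.imread('pics/%s.png'%n).astype(float);a,b=np.array(a,float),np.array(b,float)
    d=(b-a)/np.linalg.norm(b-a);N=np.linalg.norm(b-a)
    t=np.arange(-.15,1.15,.005)
    q=a+t[:,None]*(b-a);pr=0
    for s in range(-5,6): pr=pr+cv2.remap(I.astype(np.float32),(q[:,0]+s*-d[1]).astype(np.float32)[None],(q[:,1]+s*d[0]).astype(np.float32)[None],1)[0]/11
    r=pr[:,2]; lo=t<.2;hi=t>.8
    w=lambda m:(np.sum(t[m]*np.clip(np.median(r[m])-15-r[m],0,None))/np.sum(np.clip(np.median(r[m])-15-r[m],0,None)))
    tl,tr=w(lo),w(hi)
    sat=pr[:,2]-pr[:,0]; m=(t>.2)&(t<.8);p=sat[m];tt=t[m]
    base=np.median(sat[(t>.1)&(t<.25)|(t>.75)&(t<.9)]);h=(p.max()+base)/2
    on=tt[p>h]
    print(n,'tips',round(tl,3),round(tr,3),'tube',round(on[0],3),round(on[-1],3),'px',round(N))
if __name__=='__main__':
  run(sys.argv[1],*json.loads(sys.argv[2]))
E
python3 prof.py 5 '[[[168,242],[411,192]],[[261,270],[450,294]]]'
python3 prof.py 6 '[[[207,230],[399,192]],[[268,282],[420,296]]]'
```

```text
a5 tips 0.01 0.991 tube 0.405 0.68 px 248
b5 tips -0.013 0.99 tube 0.305 0.575 px 191
a6 tips -0.0 0.992 tube 0.305 0.665 px 196
b6 tips -0.008 0.99 tube 0.305 0.665 px 153
```

```bash
python3 -m handwheel '[[[-0.03,-0.03,0.05],[0.03,-0.03,0],0.48],[[0,0,0],[0,0,0],0.48],[[0,0,0],[0,0,0],0.49],[[0,0,0],[0,0,0],0.5],[[0,0,0],[0,0,0],0.51]]' 25
python3 look.py 7
```

```text
time: 13.1
tool_pos: [0.4941, -0.2148, 0.0696]
tcp_rot: [0.997, 0.077, -0.0, -0.0]
ft_force: [0.3, 0.2, -1.1]
width: 0.0459
t 13.1 pos [ 0.4941 -0.2148  0.0696] yaw 8.84 w 0.0459 F [ 0.33  0.25 -1.1 ]
shift units [ 0.   -0.03  0.01] turn units [-0.    0.    0.01]
```

View pics/a7.png

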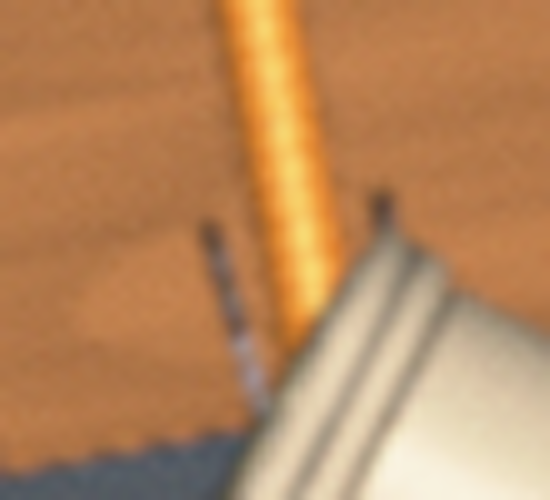

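View pics/b7.png

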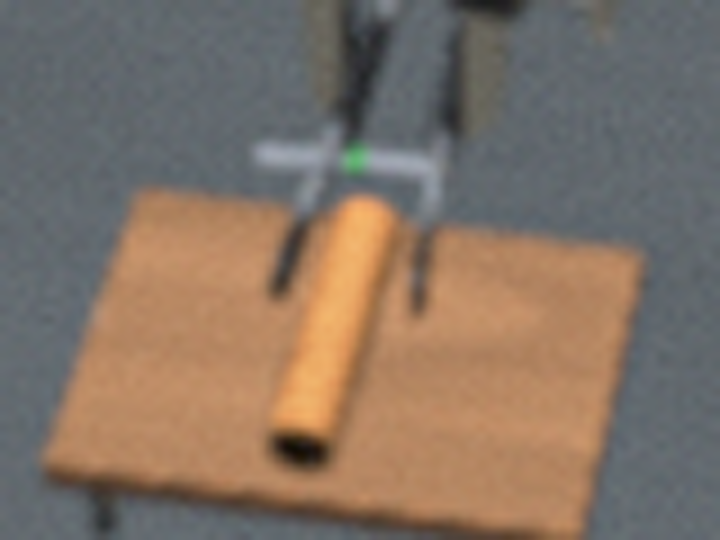

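```bash
python3 prof.py 7 '[[[211,234],[385,198]],[[282,282],[420,298]]]'
python3 - <<'E'
from h import *
I=cv2.imread('pics/a7.png')[150:270,150:430];J=cv2.imread('pics/b7.png')[220:340,220:500]
cv2.imwrite('pics/z7.png',np.vstack([cv2.resize(I,None,fx=2.4,fy=2.4),cv2.resize(J,None,fx=2.4,fy=2.4)]))
E
```

```text
a7 tips -0.005 0.974 tube 0.315 0.71 px 178
b7 tips -0.008 0.987 tube 0.235 0.625 px 139
```

View pics/z7.png

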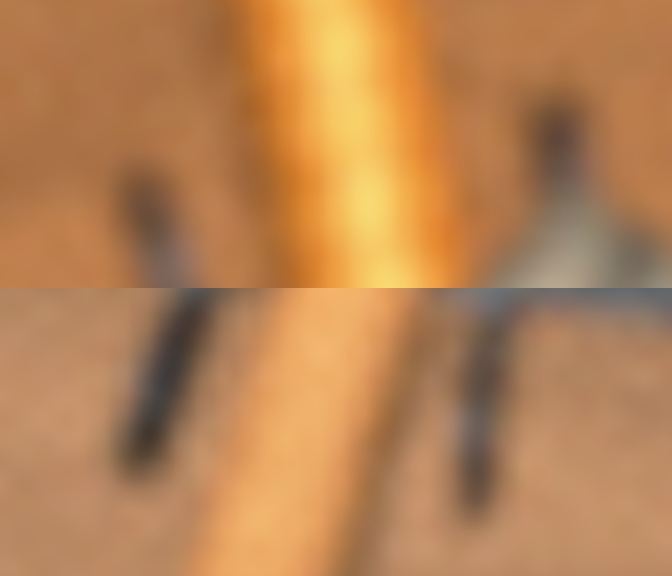

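The crop shows the tube nearly centred: even gaps in the top view, and about 2 mm towards y- in the scene view. Nudging 1 mm and squeezing further.

```bash
python3 -m handwheel '[[[0,0.02,0],[0,0,0],0.51],[[0,0,0],[0,0,0],0.52],[[0,0,0],[0,0,0],0.53],[[0,0,0],[0,0,0],0.545],[[0,0,0],[0,0,0],0.555]]' 25
python3 look.py 8
python3 - <<'E'
from h import *
I=cv2.imread('pics/a8.png')[150:270,150:430];J=cv2.imread('pics/b8.png')[220:340,220:500]
cv2.imwrite('pics/z8.png',np.vstack([cv2.resize(I,None,fx=2.4,fy=2.4),cv2.resize(J,None,fx=2.4,fy=2.4)]))
E
```

```text
time: 13.82
tool_pos: [0.4944, -0.2159, 0.0696]
tcp_rot: [0.997, 0.077, -0.0, -0.0]
ft_force: [-0.8, 0.4, -1.2]
width: 0.0416
t 13.82 pos [ 0.4944 -0.2159  0.0696] yaw 8.83 w 0.0416 F [-0.77  0.35 -1.18]
shift units [ 0.   -0.05  0.01] turn units [-0.    0.    0.01]
```

View pics/z8.png

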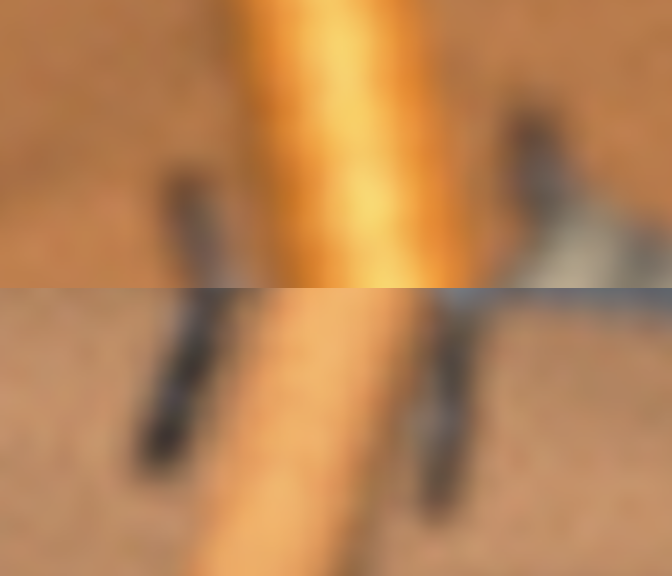

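View pics/b8.png

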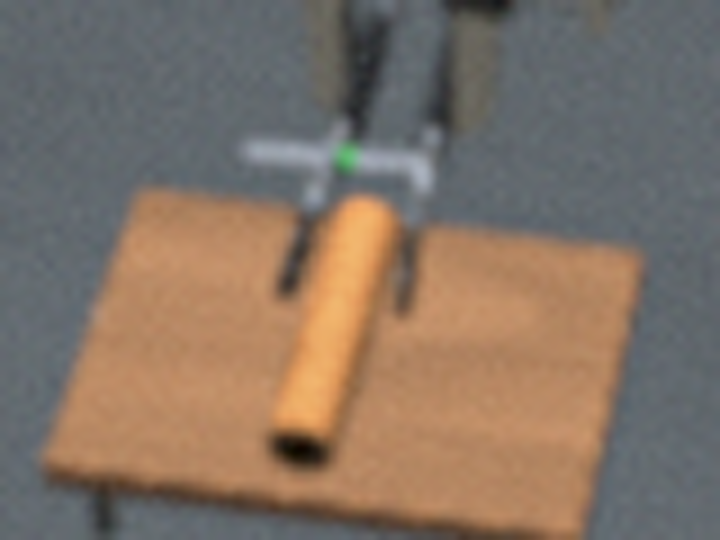

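Gaps look even on both sides in both views (about 7 mm). Closing to the mark.

```bash
python3 -m handwheel '[[[0,0,0],[0,0,0],0.565],[[0,0,0],[0,0,0],0.575],[[0,0,0],[0,0,0],0.585],[[0,0,0],[0,0,0],0.59],[[0,0,0],[0,0,0],0.59]]' 25
python3 look.py 9
python3 - <<'E'
from h import *
I=cv2.imread('pics/a9.png')[150:270,150:430];J=cv2.imread('pics/b9.png')[120:340,220:500]
cv2.imwrite('pics/z9.png',np.vstack([cv2.resize(I,None,fx=1.7,fy=1.7),cv2.resize(J,None,fx=1.7,fy=1.7)]))
E
```

```text
time: 14.55
tool_pos: [0.4944, -0.2159, 0.0696]
tcp_rot: [0.997, 0.077, -0.0, -0.0]
ft_force: [-0.6, -0.7, 0.8]
width: 0.0382
t 14.55 pos [ 0.4944 -0.2159  0.0696] yaw 8.83 w 0.0382 F [-0.61 -0.71  0.84]
shift units [ 0.   -0.05  0.01] turn units [-0.    0.    0.01]
```

View pics/z9.png

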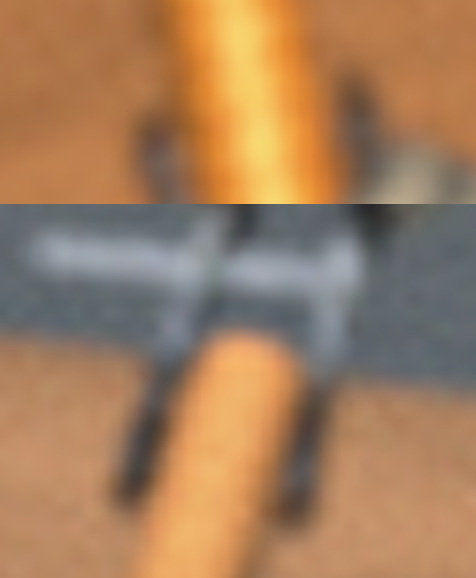

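The band is now in the slot (scene ~(245,202)), with even gaps on both sides of the tube. Checking that the tube hasn't moved and that the gap holds.

```bash
python3 -m handwheel '[[[0,0,0],[0,0,0],0.59],[[0,0,0],[0,0,0],0.59],[[0,0,0],[0,0,0],0.59],[[0,0,0],[0,0,0],0.59],[[0,0,0],[0,0,0],0.59]]' 25
python3 look.py 10
python3 - <<'E'
from h import *
for n,(r0,r1,c0,c1) in(('top',(155,183,300,324)),('scene',(217,250,228,262))):
    a=cv2.imread('pics/%s5.png'%n)[r0:r1,c0:c1];b=cv2.imread('pics/%s10.png'%n)[r0-4:r1+4,c0-4:c1+4]
    a0=cv2.imread('pics/%s0.png'%n)[r0:r1,c0:c1]
    for x in(a0,a):
        m=cv2.matchTemplate(b,x,cv2.TM_CCOEFF_NORMED);i=np.unravel_index(m.argmax(),m.shape)
        f=lambda l,c,r:(l-r)/(2*(l-2*c+r))
        print(n,m.max(),i[0]-4+f(m[i[0]-1,i[1]],m[i],m[i[0]+1,i[1]]),i[1]-4+f(m[i[0],i[1]-1],m[i],m[i[0],i[1]+1]))
I=cv2.imread('pics/scene10.png')
cv2.imwrite('pics/w10.png',cv2.resize(I[140:300,170:330],None,fx=3.7,fy=3.7,interpolation=cv2.INTER_CUBIC))
E
```

```text
time: 15.28
tool_pos: [0.4944, -0.2159, 0.0696]
tcp_rot: [0.997, 0.077, -0.0, -0.0]
ft_force: [-0.5, -0.4, -0.9]
width: 0.0383
t 15.28 pos [ 0.4944 -0.2159  0.0696] yaw 8.83 w 0.0383 F [-0.47 -0.43 -0.95]
shift units [-0.   -0.05  0.01] turn units [-0.    0.    0.01]
top 0.9971173 -0.02783639170229435 -0.007607094943523407
top 0.9969056 -0.031849127262830734 -0.0009145959629677236
scene 0.977806 0.07557400315999985 0.06069742888212204
scene 0.9691684 0.07396629452705383 0.07947087287902832
```

View pics/w10.png

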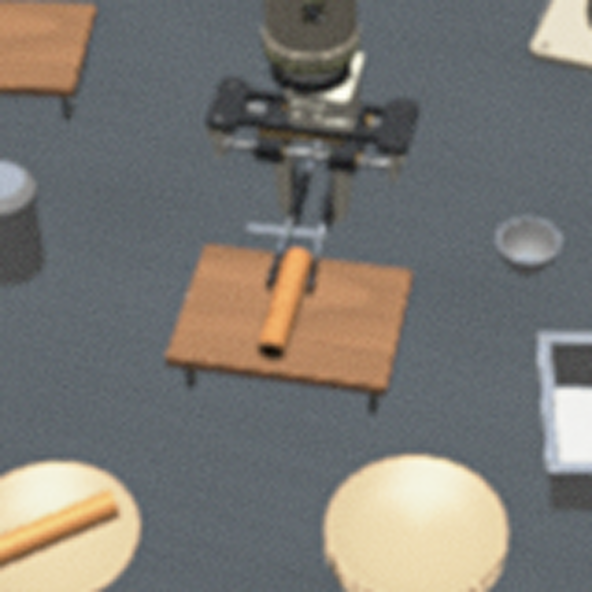

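Run:
```python
from h import *
s=get_state();R=Ro.from_quat(s['tcp_rot']).as_matrix();pos=s['tool_pos']
B=cv2.imread('pics/b10.png')
for y in(.019,-.019):
  for dz,c in((.007+.010,(255,0,0)),(.007-.010,(0,0,255))):
    p=((proj('scene',pos+R@np.array([.121,-y,0])+[0,0,dz])+[1,.9]-(210,185)+.5)*9);cv2.circle(B,tuple(map(int,p)),2,c,-1)
cv2.imwrite('pics/c10.png',cv2.resize(B[120:360,200:500],None,fx=2.4,fy=2.4))
```

```text
(no output)
```

View pics/c10.png

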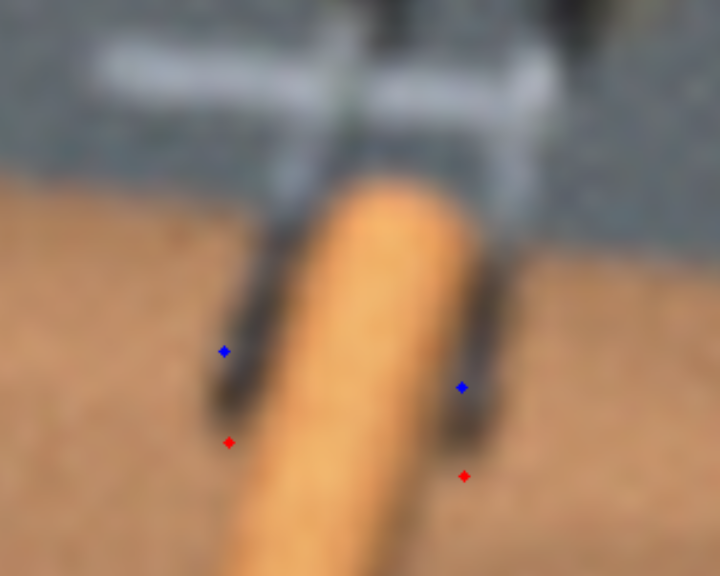

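Blade bottoms lie at or above the predicted 66 mm, so they are clear of the board at 60 mm. Handing in.

```bash
python3 -c "
from plant import *
print(finish_job())"
```

```text
the job is handed in; nothing more can be done
None
```

I took the tongs off the pan and lowered them, with about 72 mm between the tips, over the near half of the tube on the nearest riser. I then squeezed them in steps to 38.3 mm over the pads, about 34 mm between the tips, and handed the job in while holding that.

**Last checks at 15.3 s, of the 48 s allowed:**
- **Gap:** the width stayed at 38.2–38.3 mm over two readings, and the leg stood on the green band.
- **Tube:** it had moved less than 0.1 pixel from the first pictures in both cameras.
- **Contact:** the force on the wrist stayed at noise level, about 1 N.
- **Board:** the tips sat at or above the 66 mm I worked out, so about 6 mm clear of the board top.

**Where checks disagreed:**
- **Centring:** while I centred the tips, the two cameras differed by 1–2 mm on where the middle of the tube was, so I aimed between them. The final gaps look even on both sides, nominally 4 mm each.
- **Tip detection:** the networks' tip reports were unreliable once the tongs were lifted, so I measured the tips in the pictures instead.

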